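# Find the jar that still has something in it

### The arm

A 6-joint arm with a two-finger parallel gripper is mounted at the origin on the work surface. World frame = base frame: x ahead of the robot, y to its left, z up, the work surface at z = 0. Lengths are in m, angles in rad, forces in N, time in s.
With the tool pointing down it reaches from about 0.35 to 0.875 m from the base axis. Payload 15.5 kg.
Tool frame: the origin (TCP) lies at the centre of the arm's flange, where the gripper is bolted on; the fingertips stand 173 mm ahead of it and the grasp point (between the pads) lies 155 mm ahead of it; z points along the fingers, x is the direction in which the jaws open and shut, and the axes are right-handed (so a half turn about z gives the same grasp; the last joint's range is limited). The gripper opens to 85 mm and grips with 20 to 120 N. Pads are 22 mm wide; open, the fingers measure 114 mm over their backs; the gripper's body (76 mm by 85 mm) begins 54 mm behind the grasp point. The pads swing forward as they close: fully open they stand 13 mm farther back than shut.
Start: joints at [-1.198, 0.494, 1.345, -0, 1.302, -0.096], TCP at [0.282, -0.558, 0.405] pointing down, gripper open.
Joint ranges: [-2.91, 2.91], [-0.82, 2.16], [0.22, 2.67], [-1.22, 4.37], [0.12, 2.79], [-3.08, 3.08]. Speed limits (rad/s): [1.89, 1.89, 2.57, 3.01, 3.01, 3.01].

### API

Orientations are given as a 3x3 rotation matrix whose columns are the frame's x, y, z axes.
In Python, from workcell import arm gives the robot as it stands. The module is installed in compiled form; this text tells all that it offers.
- The arm moves only by the shell command python3 -m jog 'ROWS' [FORCE]. ROWS is text: rows parted by semicolons, each of 7 numbers parted by spaces: the turn, a rotation vector about the tool's x, y, z in rad, then the shift along the tool's x, y, z in mm, then the closure, from -1 (fully open) to 1 (shut). A call has 1 to 20 rows; each row is the pose to reach, as a shift and turn from the pose commanded when the call began, along the tool's axes at that moment; what a row does not reach only later rows make up. A row lasts 1/8 s, in which the tool goes at most 62.5 mm and 10.7 degrees, less where a joint would pass 70% of its speed; a pose out of reach is approached as far as the arm can. A call with a gripper value outside its range is refused whole. The fingers move at their own pace and stop on an object; FORCE is the grip in N (left out, the last holds). Time passes only in rows, so rows that repeat a pose let the fingers close. It gives the time, the measured TCP pose, the force and the opening at its end, in the units of the state.
- arm.sense(): the state, without advancing time (a new reading comes with each control period).
- arm.get_image(name): name is "scene" or "top" or "wrist"; returns (picture, depth): 420x560x3 uint8, red, green, blue; 420x560 float32, m along the optical axis (not along the pixel's ray), 0 where there is no reading.
- arm.camera_params(name): a dict with "vertical_fov" (degrees; the focal length in pixels is half the picture's height over the tangent of half this angle, whatever the lens; pixels are square), "cx", "cy" (the principal point, pixels), "dist" ([k1, k2, p1, p2, k3] as OpenCV has them; the pictures are not rectified), "rvec" (rotation vector, rad) and "tvec" (3), from world to camera coordinates, as OpenCV has them. Camera axes: x right, y down, z forward; pixel columns grow to the right and rows downward; lengths in m; the calibration is good to about 2 mm. A picture is of the moment at which its call begins: read the wrist's pose just before it. camera_params takes no time and is no camera call; for the wrist camera it gives the pose at the moment of the call.
- arm.job_done(): hands the job in, once; it reports no verdict.
The state is a dict: "clock": time; "qpos": joint angles; "qvel": joint speeds; "joint_torque": joint torques, N m; "eef_pos": TCP position; "eef_rot": TCP orientation; "ft_force": force on the tool from outside, world axes, zero at the start; "ft_torque": the same for the moment, N m; "gripper_width": opening from 0.0 (shut) to 1.0 (fully open).
Only numpy, scipy, OpenCV 4.12 (cv2) and the standard library are available. Lean on these libraries where they do the work, as an engineer would, in place of code of your own. Each camera call takes 0.05 s, during which the arm holds its last target.

### The job

One of the two dark brown lidded jars on the jumble-sale table still has a metal weight shut inside, and you can only tell by how heavy it is. Find it by lifting, and set it down gently, upright, in the wooden tray so that it can be emptied; the other brown jar must end up standing where it was.

Things in the scene. Friction and masses are not known exactly. Their poses are not given: they have to be found in the camera images.
- jar_a_center (a point): one of two look-alike dark brown round jars, straight-sided, 56 mm diameter, 100 mm tall, lid fixed, pale stripes near the foot, flat pale wooden knob (top 6 mm, 20 mm wide). Point: its centre, 50 mm above its underside; z up. Best gripped round the upper half, 70 mm above its underside. Nearly empty it weighs 0.22 kg, with the weight inside 0.50 to 0.62 kg; either jar may be the heavy one.
- jar_b_center (a point): one of two look-alike dark brown round jars, straight-sided, 56 mm diameter, 100 mm tall, lid fixed, pale stripes near the foot, flat pale wooden knob (top 6 mm, 20 mm wide). Point: its centre, 50 mm above its underside; z up. Best gripped round the upper half, 70 mm above its underside. Nearly empty it weighs 0.22 kg, with the weight inside 0.50 to 0.62 kg; either jar may be the heavy one.
- tray: square shallow tray of pale wood, fixed to the table, 190 x 190 mm outside, walls 6 mm thick and 18 mm high, floor 6 mm thick; origin at the centre of its underside on the table, x and y along its sides, z up. The cream jar of the same shape as the brown ones is a bystander.

How it is judged:
At the end, for the whole second after the job is handed in: The heavy brown jar stands upright (within 10 degrees) and still on the floor of the tray, and the other brown jar stands upright (within 10 degrees) and still within 50 mm of where it started (((contact force between jar_a and tray above 3.8 N and angle between each of jar_a_center, jar_b_center's own z axis and vertical below 0.17 rad and linear speed of each of jar_a, jar_b below 0.03 m/s and z of jar_a_center in the frame of tray below 0.064 m and distance of jar_b_center from where it was at the start of the episode below 0.05 m) or (contact force between jar_b and tray above 3.8 N and angle between each of jar_b_center, jar_a_center's own z axis and vertical below 0.17 rad and linear speed of each of jar_b, jar_a below 0.03 m/s and z of jar_b_center in the frame of tray below 0.064 m and distance of jar_a_center from where it was at the start of the episode below 0.05 m))); the robot touches nothing.
It fails at once if a brown jar is dropped or banged into the tray (more than 80 N between them) (contact force between any of jar_a, jar_b and tray above 80 N).
It also fails if it takes over 58 s, if anything falls off the work surface, if the arm or the gripper's body presses on something with over 40 N, if the wrist force passes 120 N, or if a joint passes its speed limit or range.

## Working session

There is one attempt and no reset: what is moved stays moved. The work goes in short steps, Python scripts to look and compute and a shell command to move; the robot and the scene stay as the last step left them, time stands still between calls to the robot, and variables do not carry over. Pictures are saved under pics/ and viewed, and the job is handed in when it is done.

```bash
mkdir -p pics; python3 - <<'E'
from workcell import arm
import cv2,numpy as np
s=arm.sense()
print({k:np.round(v,3).tolist() for k,v in s.items()})
for n in("top","scene"):
    im,d=arm.get_image(n); cv2.imwrite(f"pics/{n}0.png",im[:,:,::-1]); np.save(f"{n}0.npy",d); np.save(f"{n}0im.npy",im)
    print(n,arm.camera_params(n),(d>0).mean())
E
```

```text
{'clock': 0.0, 'qpos': [-1.198, 0.494, 1.346, -0.0, 1.303, -0.096], 'qvel': [0.001, -0.0, -0.0, 0.002, -0.002, 0.002], 'joint_torque': [-0.002, -88.216, -38.387, -0.0, 0.01, 0.0], 'eef_pos': [0.282, -0.557, 0.404], 'eef_rot': [[0.452, -0.892, -0.0], [-0.892, -0.452, 0.001], [-0.001, -0.0, -1.0]], 'ft_force': [-0.177, -0.648, 0.667], 'ft_torque': [0.022, 0.045, -0.04], 'gripper_width': 1.001}
top {'vertical_fov': 53.68748327795646, 'cx': 283.8956213337177, 'cy': 207.60617860688708, 'dist': array([0.03199197, 0.        , 0.        , 0.        , 0.        ]), 'rvec': array([ 2.19564692, -2.17270559,  0.06890149]), 'tvec': array([-0.01288838,  0.54938698,  0.820741  ])} 0.9959353741496598
scene {'vertical_fov': 44.17106611915703, 'cx': 272.233928328959, 'cy': 215.5782422081146, 'dist': array([-0.14652486,  0.        ,  0.        ,  0.        ,  0.        ]), 'rvec': array([ 1.41342325,  1.91904368, -1.0152424 ]), 'tvec': array([ 0.17075033, -0.233544  ,  1.48861264])} 0.9810204081632653
```

View pics/top0.png

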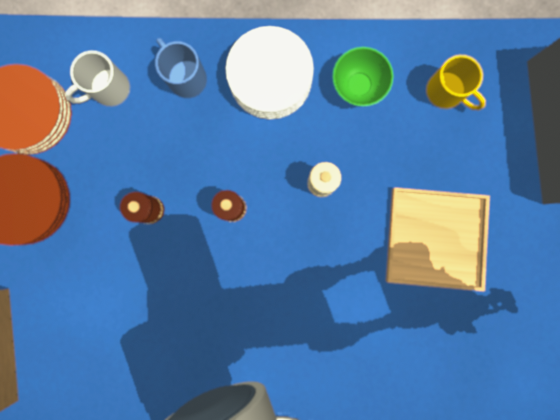

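View pics/scene0.png

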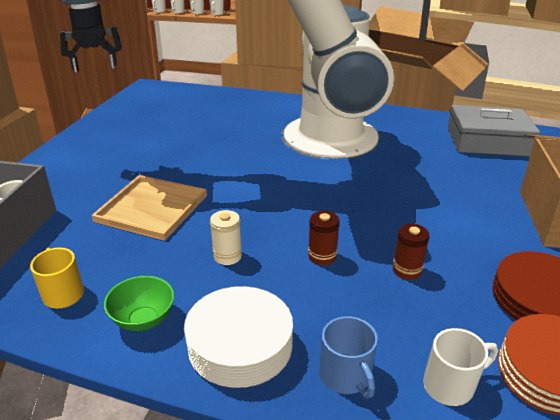

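The top view shows the brown jars with knobs at about (134,207) and (227,205), the cream jar at (325,178) and the tray centred near (438,239). In the scene view the brown jars stand well apart, with nothing touching them.

```bash
cat > h.py <<'E'
import numpy as np,cv2
def cam(p):
    f=210/np.tan(np.radians(p["vertical_fov"])/2)
    K=np.array([[f,0,p["cx"]],[0,f,p["cy"]],[0,0,1]]);R=cv2.Rodrigues(p["rvec"])[0]
    return K,np.array(p["dist"]),R,np.array(p["tvec"]).ravel()
def ray(p,uv):
    K,D,R,t=cam(p); q=cv2.undistortPoints(np.float64(uv).reshape(-1,1,2),K,D).reshape(-1,2)
    return -R.T@t, np.c_[q,np.ones(len(q))]@R
def onz(p,uv,z):
    c,d=ray(p,uv); return c+d*((z-c[2])/d[:,2])[:,None]
def ondepth(p,uv,dep):
    c,d=ray(p,uv); return c+d*np.asarray(dep)[:,None]
E
python3 - <<'E'
from workcell import arm
import numpy as np,cv2
from h import *
p=arm.camera_params("top"); im=np.load("top0im.npy"); d=np.load("top0.npy")
hsv=cv2.cvtColor(im,cv2.COLOR_RGB2HSV)
# knobs: pale pixels in windows
for n,(u,v) in dict(L=(134,207),R=(227,205)).items():
    m=np.zeros(d.shape,np.uint8); w=11
    m[v-w:v+w+1,u-w:u+w+1]=(im[v-w:v+w+1,u-w:u+w+1].min(2)>60)&(im[v-w:v+w+1,u-w:u+w+1,1]>120)
    nn,l,st,ce=cv2.connectedComponentsWithStats(m); k=1+st[1:,4].argmax(); c=ce[k]
    ys,xs=np.nonzero(l==k); P=ondepth(p,np.c_[xs,ys],d[ys,xs])
    print(n,c,st[k],"z=.1:",onz(p,[c],.1)[0].round(4),"depth:",np.median(P,0).round(4))
# jars from depth map: all points z>.08
ys,xs=np.mgrid[150:240,90:370]; ys=ys.ravel();xs=xs.ravel()
P=ondepth(p,np.c_[xs,ys],d[ys,xs]); s=(P[:,2]>.07)&(P[:,2]<.13)
for lo,hi in((90,180),(180,270),(290,360)):
    q=P[s&(xs>lo)&(xs<hi)]; print(q.min(0).round(3),q.max(0).round(3),((q.min(0)+q.max(0))/2).round(3))
# tray corners
m=((hsv[:,:,0]>8)&(hsv[:,:,0]<30)&(hsv[:,:,2]>70)).astype(np.uint8); m[:,:370]=0;m[:170]=0;m[310:]=0
cs=max(cv2.findContours(m,0,2)[0],key=cv2.contourArea); b=cv2.boxPoints(cv2.minAreaRect(cs)); print(b.round(1)); B=onz(p,b,.018); print(B.round(3),B.mean(0))
E
```

```text
L [133.20183486 206.27522936] [128 201  12  12 109] z=.1: [0.5435 0.2671 0.1   ] depth: [0.544  0.2672 0.0996]
R [225.70909091 204.29090909] [220 199  12  12 110] z=.1: [0.5489 0.0988 0.1   ] depth: [0.5494 0.0986 0.0996]
[0.515 0.238 0.07 ] [0.571 0.294 0.104] [0.543 0.266 0.087]
[0.521 0.072 0.07 ] [0.576 0.128 0.103] [0.549 0.1   0.086]
[ 0.574 -0.11   0.07 ] [ 0.631 -0.054  0.103] [ 0.603 -0.082  0.087]
[[385.3 283.5]
 [392.2 187.3]
 [490.8 194.3]
 [483.9 290.6]]
[[ 0.4   -0.211  0.018]
 [ 0.593 -0.226  0.018]
 [ 0.581 -0.422  0.018]
 [ 0.389 -0.404  0.018]] [ 0.49073646 -0.31576793  0.018     ]
```

```bash
python3 -m jog '0 0 0 -15 -17 0 -1;0 0 0 -45 -52 0 -1;0 0 0 -85 -98 0 -1;0 0 0 -125 -144 0 -1;0 0 0 -165 -190 0 -1;0 0 0 -205 -236 0 -1;0 0 0 -245 -282 0 -1;0 0 0 -285 -328 0 -1;0 0 0 -325 -374 0 -1;0 0 0 -365 -420 0 -1;0 0 0 -405 -466 0 -1;0 0 0 -435 -501 0 -1;0 0 0 -455 -523 0 -1;0 0 0 -465 -535 0 -1;0 0 0 -465 -535 0 -1;0 0 0 -465 -535 0 -1;0 0 0 -465 -535 0 -1' 30
python3 - <<'E'
from workcell import arm
import cv2,numpy as np
s=arm.sense()
print({k:np.round(v,4).tolist() for k,v in s.items()})
p=arm.camera_params("wrist")
im,d=arm.get_image("wrist"); cv2.imwrite("pics/w1.png",im[:,:,::-1])
E
```

```text
clock: 2.22
eef_pos: [0.5494, 0.098, 0.4047]
eef_rot: [[0.451, -0.893, -0.0], [-0.893, -0.451, -0.0], [0.0, 0.0, -1.0]]
ft_force: [0.6, -0.5, 0.1]
gripper_width: 1.003
{'clock': 2.225, 'qpos': [0.0696, 0.3995, 1.5127, -0.0001, 1.2296, 1.1728], 'qvel': [0.0033, 0.0013, -0.002, 0.0013, 0.0, 0.0008], 'joint_torque': [0.313, -77.2053, -36.5206, 0.0057, 0.0003, -0.0189], 'eef_pos': [0.5494, 0.098, 0.4047], 'eef_rot': [[0.4508, -0.8926, -0.0002], [-0.8926, -0.4508, -0.0001], [0.0, 0.0002, -1.0]], 'ft_force': [0.6167, -0.4749, 0.0589], 'ft_torque': [-0.001, 0.0168, -0.0409], 'gripper_width': 1.0034}
```

View pics/w1.png

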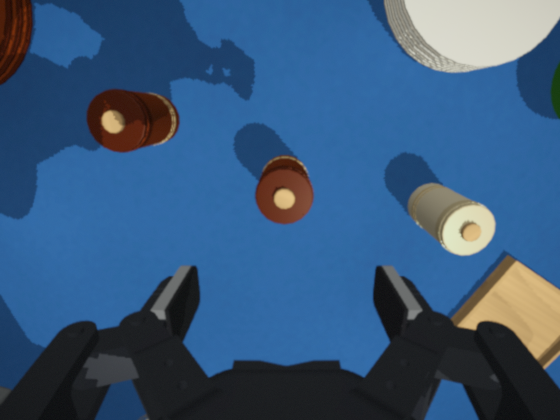

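The wrist view shows jar R centred between the fingers with its knob at (284,198). I'll descend and close.

```bash
python3 -m jog '0 0 0 -1 0 15 -1;0 0 0 -1 0 45 -1;0 0 0 -1 0 80 -1;0 0 0 -1 0 115 -1;0 0 0 -1 0 145 -1;0 0 0 -1 0 165 -1;0 0 0 -1 0 175 -1;0 0 0 -1 0 180 -1;0 0 0 -1 0 180 -1;0 0 0 -1 0 180 -1' 50
python3 -m jog '0 0 0 0 0 0 0;0 0 0 0 0 0 1;0 0 0 0 0 0 1;0 0 0 0 0 0 1;0 0 0 0 0 0 1;0 0 0 0 0 0 1' 50
python3 -m jog '0 0 0 0 0 0 1;0 0 0 0 0 0 1' 50
python3 -m jog '0 0 0 0 0 -5 1;0 0 0 0 0 -15 1;0 0 0 0 0 -25 1;0 0 0 0 0 -30 1;0 0 0 0 0 -30 1;0 0 0 0 0 -30 1;0 0 0 0 0 -30 1;0 0 0 0 0 -30 1' 50
python3 -m jog '0 0 0 0 0 0 1' 50; python3 -m jog '0 0 0 0 0 0 1' 50
```

```text
clock: 3.52
eef_pos: [0.5493, 0.0999, 0.2253]
eef_rot: [[0.452, -0.892, 0.001], [-0.892, -0.452, 0.0], [0.0, -0.001, -1.0]]
ft_force: [-0.3, -0.1, -0.5]
gripper_width: 1.006
clock: 4.28
eef_pos: [0.5492, 0.0999, 0.2252]
eef_rot: [[0.452, -0.892, 0.001], [-0.892, -0.452, 0.0], [0.0, -0.001, -1.0]]
ft_force: [-1.7, 1.5, 8.1]
gripper_width: 0.643
clock: 4.53
eef_pos: [0.5492, 0.0999, 0.2252]
eef_rot: [[0.452, -0.892, 0.001], [-0.892, -0.452, 0.0], [0.0, -0.001, -1.0]]
ft_force: [-1.4, 0.7, 7.7]
gripper_width: 0.643
clock: 5.52
eef_pos: [0.5491, 0.0999, 0.2545]
eef_rot: [[0.452, -0.892, -0.0], [-0.892, -0.452, -0.0], [-0.0, 0.0, -1.0]]
ft_force: [-0.5, 0.2, -2.6]
gripper_width: 0.642
clock: 5.65
eef_pos: [0.5491, 0.0999, 0.2546]
eef_rot: [[0.452, -0.892, -0.0], [-0.892, -0.452, 0.0], [-0.0, 0.0, -1.0]]
ft_force: [0.3, 0.3, -1.3]
gripper_width: 0.648
clock: 5.78
eef_pos: [0.5491, 0.0999, 0.2547]
eef_rot: [[0.452, -0.892, -0.0], [-0.892, -0.452, 0.0], [-0.0, 0.0, -1.0]]
ft_force: [-0.4, -0.1, -2.3]
gripper_width: 0.645
```

```bash
python3 - <<'E'
from workcell import arm
import cv2,numpy as np
f=[]
for i in range(8):
    im,d=arm.get_image("scene"); f.append(arm.sense()["ft_force"][2])
print(np.round(f,2),np.mean(f)); cv2.imwrite("pics/s2.png",im[:,:,::-1])
E
```

```text
[-2.49 -2.56 -2.2  -1.89 -1.75 -1.57 -1.29 -1.44] -1.9001586828947767
```

View pics/s2.png

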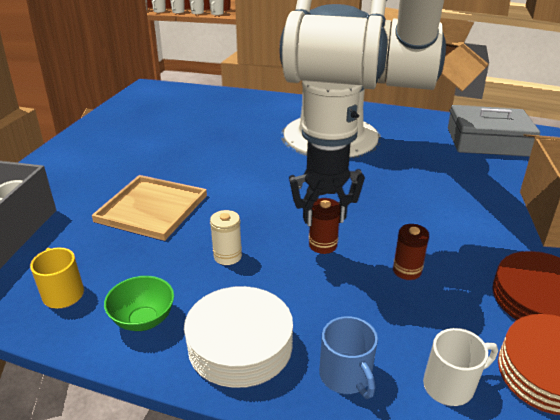

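The jar is clear of the table and pulls about 2 N, so it's the light one at 0.2 kg. I'll put it back in its place.

```bash
python3 -m jog '0 0 0 0 0 6 1;0 0 0 0 0 14 1;0 0 0 0 0 21 1;0 0 0 0 0 25 1;0 0 0 0 0 28 1;0 0 0 0 0 29 1;0 0 0 0 0 29 1' 50
python3 -m jog '0 0 0 0 0 1 1;0 0 0 0 0 1 1;0 0 0 0 0 1 0;0 0 0 0 0 1 -1;0 0 0 0 0 1 -1;0 0 0 0 0 1 -1;0 0 0 0 0 1 -1'
python3 -m jog '0 0 0 0 0 -10 -1;0 0 0 0 0 -40 -1;0 0 0 0 0 -80 -1;0 0 0 0 0 -120 -1;0 0 0 0 0 -140 -1;0 0 0 0 0 -150 -1;0 0 0 0 0 -150 -1;0 0 0 0 0 -150 -1'
python3 - <<'E'
from workcell import arm
import cv2,numpy as np
s=arm.sense()
R=s["eef_rot"];print(R.T@(np.array([.5435,.267,.385])-s["eef_pos"])*1000, s["gripper_width"])
im,d=arm.get_image("scene"); cv2.imwrite("pics/s3.png",im[:,:,::-1])
E
```

```text
clock: 7.05
eef_pos: [0.5491, 0.0999, 0.2257]
eef_rot: [[0.452, -0.892, 0.0], [-0.892, -0.452, 0.0], [0.0, -0.0, -1.0]]
ft_force: [1.0, -0.1, -1.9]
gripper_width: 0.648
clock: 7.92
eef_pos: [0.5491, 0.0999, 0.2247]
eef_rot: [[0.452, -0.892, -0.0], [-0.892, -0.452, -0.0], [0.0, 0.0, -1.0]]
ft_force: [-0.0, 0.1, -0.1]
gripper_width: 0.998
clock: 8.93
eef_pos: [0.5489, 0.0998, 0.3738]
eef_rot: [[0.452, -0.892, -0.001], [-0.892, -0.452, -0.0], [-0.001, 0.001, -1.0]]
ft_force: [0.4, -0.8, 0.5]
gripper_width: 1.003
[-151.5646824   -70.69124828  -11.21511321] 1.0031944692778105
```

View pics/s3.png

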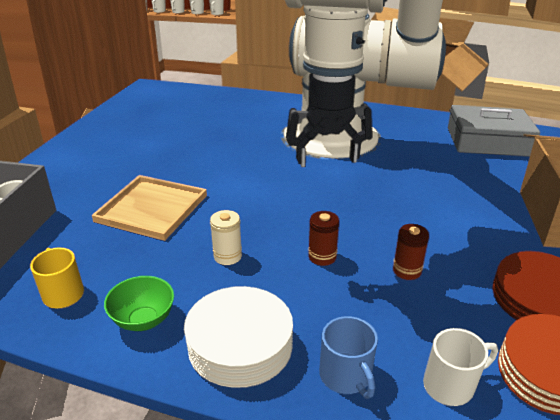

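Jar R is back upright at (324,240), where it started. Next is the other brown jar.

```bash
python3 -m jog '0 0 0 -15 -7 0 -1;0 0 0 -50 -23 0 -1;0 0 0 -90 -42 0 -1;0 0 0 -125 -58 0 -1;0 0 0 -145 -68 0 -1;0 0 0 -152 -71 0 -1;0 0 0 -152 -71 0 -1;0 0 0 -152 -71 0 -1'
python3 -m jog '0 0 0 0 0 15 -1;0 0 0 0 0 50 -1;0 0 0 0 0 90 -1;0 0 0 0 0 120 -1;0 0 0 0 0 140 -1;0 0 0 0 0 149 -1;0 0 0 0 0 149 -1;0 0 0 0 0 149 -1'
python3 -m jog '0 0 0 0 0 0 0;0 0 0 0 0 0 1;0 0 0 0 0 0 1;0 0 0 0 0 0 1;0 0 0 0 0 0 1;0 0 0 0 0 0 1;0 0 0 0 0 0 1' 60
python3 -m jog '0 0 0 0 0 -5 1;0 0 0 0 0 -15 1;0 0 0 0 0 -25 1;0 0 0 0 0 -30 1;0 0 0 0 0 -30 1;0 0 0 0 0 -30 1;0 0 0 0 0 -30 1;0 0 0 0 0 -30 1'
python3 - <<'E'
from workcell import arm
import cv2,numpy as np
f=[]
for i in range(8):
    im,d=arm.get_image("scene"); f.append(arm.sense()["ft_force"][2])
print(np.round(f,2),np.mean(f)); cv2.imwrite("pics/s4.png",im[:,:,::-1])
E
```

```text
clock: 9.98
eef_pos: [0.5439, 0.2666, 0.3747]
eef_rot: [[0.451, -0.893, -0.0], [-0.893, -0.451, -0.0], [0.0, 0.0, -1.0]]
ft_force: [0.2, -0.5, 0.2]
gripper_width: 1.003
clock: 10.98
eef_pos: [0.5441, 0.2675, 0.2264]
eef_rot: [[0.452, -0.892, 0.001], [-0.892, -0.452, 0.0], [0.0, -0.001, -1.0]]
ft_force: [0.2, 0.5, -0.1]
gripper_width: 0.999
clock: 11.85
eef_pos: [0.5439, 0.2678, 0.2265]
eef_rot: [[0.452, -0.892, 0.001], [-0.892, -0.452, 0.001], [-0.0, -0.001, -1.0]]
ft_force: [-1.0, 1.1, 7.1]
gripper_width: 0.645
clock: 12.85
eef_pos: [0.5437, 0.2675, 0.2554]
eef_rot: [[0.452, -0.892, -0.0], [-0.892, -0.452, -0.0], [-0.0, 0.0, -1.0]]
ft_force: [0.4, 0.3, -5.0]
gripper_width: 0.64
[-5.85 -5.06 -4.95 -5.38 -5.   -5.01 -4.41 -5.33] -5.124245767128444
```

View pics/s4.png

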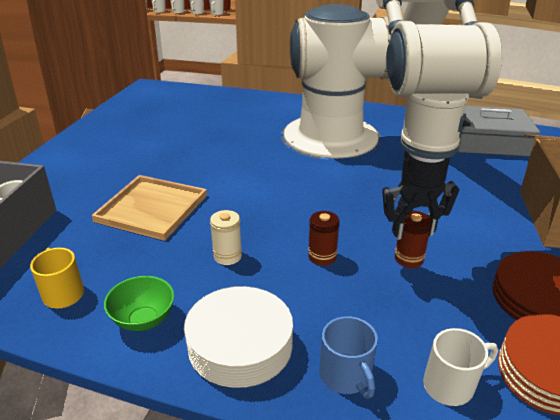

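It pulls about 5.1 N (0.52 kg), so this is the heavy jar. I'll raise it well clear and carry it over to the tray.

```bash
python3 -m jog '0 0 0 0 0 -8 1;0 0 0 0 0 -28 1;0 0 0 0 0 -58 1;0 0 0 0 0 -88 1;0 0 0 0 0 -115 1;0 0 0 0 0 -132 1;0 0 0 0 0 -140 1;0 0 0 0 0 -140 1'
python3 -m jog '0 0 0 5 3 0 1;0 0 0 18 11 0 1;0 0 0 38 24 0 1;0 0 0 66 41 0 1;0 0 0 98 61 0 1;0 0 0 132 83 0 1;0 0 0 166 104 0 1;0 0 0 200 125 0 1;0 0 0 234 146 0 1;0 0 0 268 168 0 1;0 0 0 302 189 0 1;0 0 0 336 210 0 1;0 0 0 370 232 0 1;0 0 0 402 252 0 1;0 0 0 432 270 0 1;0 0 0 458 287 0 1;0 0 0 478 299 0 1;0 0 0 490 307 0 1;0 0 0 497 311 0 1;0 0 0 497 311 0 1'
python3 -m jog '0 0 0 0 0 0 1;0 0 0 0 0 0 1;0 0 0 0 0 0 1'
python3 - <<'E'
from workcell import arm
import cv2,numpy as np
from h import *
p=arm.camera_params("wrist"); im,d=arm.get_image("wrist"); cv2.imwrite("pics/w5.png",im[:,:,::-1])
hsv=cv2.cvtColor(im,cv2.COLOR_RGB2HSV); print(np.round(arm.sense()["eef_pos"],4))
im,d=arm.get_image("scene"); cv2.imwrite("pics/s5.png",im[:,:,::-1])
E
```

```text
clock: 14.25
eef_pos: [0.5437, 0.2676, 0.396]
eef_rot: [[0.452, -0.892, 0.001], [-0.892, -0.452, 0.0], [0.0, -0.001, -1.0]]
ft_force: [-0.5, 0.4, -6.0]
gripper_width: 0.64
clock: 16.75
eef_pos: [0.4909, -0.3163, 0.3956]
eef_rot: [[0.452, -0.892, -0.0], [-0.892, -0.452, 0.0], [-0.0, -0.0, -1.0]]
ft_force: [0.1, 0.9, -6.3]
gripper_width: 0.644
clock: 17.12
eef_pos: [0.491, -0.316, 0.3957]
eef_rot: [[0.452, -0.892, -0.0], [-0.892, -0.452, 0.0], [-0.0, -0.0, -1.0]]
ft_force: [0.7, -0.7, -4.6]
gripper_width: 0.641
[ 0.491  -0.3161  0.3957]
```

View pics/w5.png

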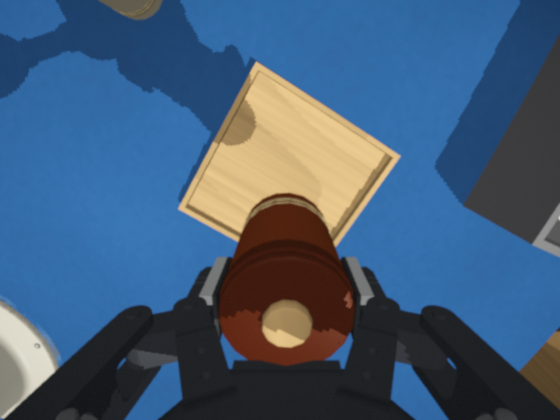

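View pics/s5.png

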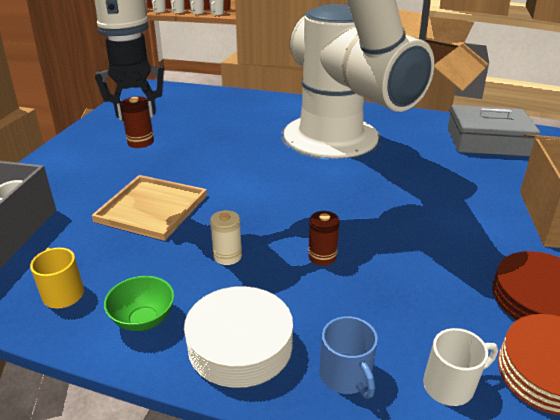

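The jar hangs upright, with the tray centre below it. I'll lower it to about 8 mm above the floor, then creep the rest.

```bash
python3 -m jog '0 0 0 0 0 8 1;0 0 0 0 0 28 1;0 0 0 0 0 56 1;0 0 0 0 0 84 1;0 0 0 0 0 110 1;0 0 0 0 0 130 1;0 0 0 0 0 144 1;0 0 0 0 0 152 1;0 0 0 0 0 155 1;0 0 0 0 0 155 1;0 0 0 0 0 155 1'
python3 -m jog '0 0 0 0 0 1 1;0 0 0 0 0 2 1;0 0 0 0 0 3 1;0 0 0 0 0 4 1;0 0 0 0 0 5 1;0 0 0 0 0 6 1;0 0 0 0 0 6 1'
python3 -m jog '0 0 0 0 0 0.5 1;0 0 0 0 0 1 1;0 0 0 0 0 1 1'
python3 -m jog '0 0 0 0 0 0.5 1;0 0 0 0 0 0.5 1'
python3 - <<'E'
from workcell import arm
import cv2
im,d=arm.get_image("scene"); cv2.imwrite("pics/s6.png",im[:,:,::-1])
E
```

```text
clock: 18.6
eef_pos: [0.4911, -0.3164, 0.2412]
eef_rot: [[0.452, -0.892, 0.001], [-0.892, -0.452, -0.001], [0.001, -0.0, -1.0]]
ft_force: [0.7, 0.2, -6.2]
gripper_width: 0.64
clock: 19.48
eef_pos: [0.4909, -0.3163, 0.2346]
eef_rot: [[0.452, -0.892, -0.0], [-0.892, -0.452, 0.0], [-0.0, 0.0, -1.0]]
ft_force: [1.2, -0.1, -5.3]
gripper_width: 0.644
clock: 19.85
eef_pos: [0.4909, -0.3163, 0.2337]
eef_rot: [[0.452, -0.892, -0.0], [-0.892, -0.452, -0.0], [0.0, 0.0, -1.0]]
ft_force: [0.6, -0.7, -6.0]
gripper_width: 0.643
clock: 20.1
eef_pos: [0.4909, -0.3164, 0.2331]
eef_rot: [[0.452, -0.892, -0.0], [-0.892, -0.452, 0.0], [-0.0, 0.0, -1.0]]
ft_force: [-0.2, 0.2, -5.5]
gripper_width: 0.642
```

View pics/s6.png

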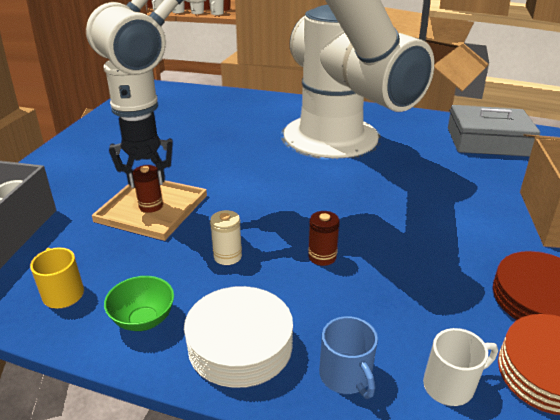

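The jar is over the middle of the tray at (149,190) but hasn't touched yet. I'll keep creeping down.

```bash
python3 -m jog '0 0 0 0 0 0.5 1;0 0 0 0 0 0.5 1'
python3 -m jog '0 0 0 0 0 0.5 1;0 0 0 0 0 0.5 1'
python3 -m jog '0 0 0 0 0 0.5 1;0 0 0 0 0 0.5 1'
```

```text
clock: 20.4
eef_pos: [0.4909, -0.3163, 0.2327]
eef_rot: [[0.452, -0.892, 0.0], [-0.892, -0.452, 0.0], [-0.0, -0.0, -1.0]]
ft_force: [0.6, 0.7, -4.8]
gripper_width: 0.641
clock: 20.65
eef_pos: [0.4909, -0.3163, 0.2325]
eef_rot: [[0.452, -0.892, 0.0], [-0.892, -0.452, -0.0], [0.0, -0.0, -1.0]]
ft_force: [-2.2, 1.9, 4.4]
gripper_width: 0.643
clock: 20.9
eef_pos: [0.4909, -0.3163, 0.2325]
eef_rot: [[0.452, -0.892, 0.0], [-0.892, -0.452, -0.0], [0.0, -0.0, -1.0]]
ft_force: [-4.6, 4.3, 12.7]
gripper_width: 0.647
```

The force has gone from −5 to +12.7 N, so the jar is seated. I'll release, rise and check.

```bash
python3 -m jog '0 0 0 0 0 -0.5 1;0 0 0 0 0 -0.5 0.2;0 0 0 0 0 -0.5 0;0 0 0 0 0 -0.5 -1;0 0 0 0 0 -0.5 -1;0 0 0 0 0 -0.5 -1;0 0 0 0 0 -0.5 -1'
python3 -m jog '0 0 0 0 0 -10 -1;0 0 0 0 0 -40 -1;0 0 0 0 0 -80 -1;0 0 0 0 0 -120 -1;0 0 0 0 0 -150 -1;0 0 0 0 0 -170 -1;0 0 0 0 0 -180 -1;0 0 0 0 0 -180 -1;0 0 0 0 0 -180 -1'
python3 - <<'E'
from workcell import arm
import cv2,numpy as np
from h import *
im,d=arm.get_image("scene"); cv2.imwrite("pics/s7.png",im[:,:,::-1])
p=arm.camera_params("top"); im,d=arm.get_image("top"); cv2.imwrite("pics/t7.png",im[:,:,::-1])
ys,xs=np.mgrid[170:240,190:260].reshape(2,-1)
P=ondepth(p,np.c_[xs,ys],d[ys,xs]); q=P[(P[:,2]>.07)&(P[:,2]<.13)]; print(q.min(0).round(3),q.max(0).round(3),((q.min(0)+q.max(0))/2).round(3))
p=arm.camera_params("wrist"); im,d=arm.get_image("wrist"); cv2.imwrite("pics/w7.png",im[:,:,::-1])
ys,xs=np.mgrid[0:420,0:560].reshape(2,-1)
P=ondepth(p,np.c_[xs,ys],d[ys,xs]); s=(np.hypot(P[:,0]-.491,P[:,1]+.316)<.06)&(P[:,2]>.09)&(P[:,2]<.13)
q=P[s];print("tray jar",q.min(0).round(3),q.max(0).round(3))
E
```

```text
clock: 21.78
eef_pos: [0.4909, -0.3164, 0.2321]
eef_rot: [[0.452, -0.892, -0.0], [-0.892, -0.452, -0.0], [0.0, 0.0, -1.0]]
ft_force: [0.1, 0.1, 1.3]
gripper_width: 1.001
clock: 22.9
eef_pos: [0.4907, -0.3162, 0.4113]
eef_rot: [[0.452, -0.892, -0.001], [-0.892, -0.452, 0.001], [-0.001, 0.001, -1.0]]
ft_force: [0.3, 0.5, -1.4]
gripper_width: 1.0
[0.521 0.072 0.07 ] [0.576 0.128 0.104] [0.549 0.1   0.087]
tray jar [ 0.463 -0.344  0.09 ] [ 0.519 -0.287  0.109]
```

View pics/s7.png

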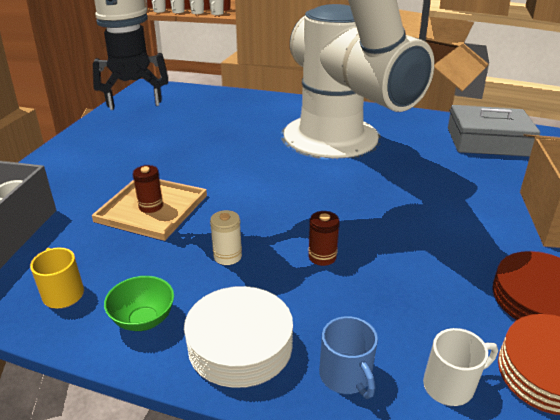

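View pics/w7.png

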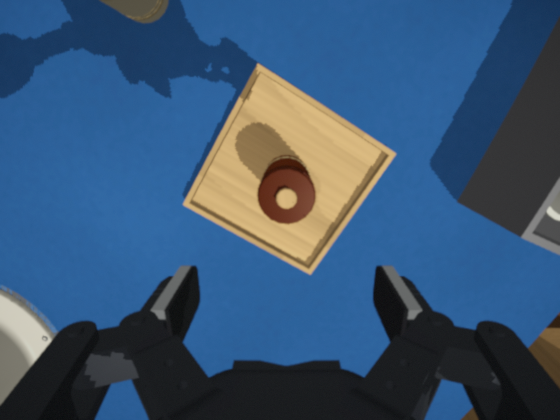

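In both views the heavy jar stands upright in the middle of the tray (wrist view, knob at (287,198)), and the gripper is clear of it. The light jar is still at (324,240) in the scene view. I'm handing in.

```bash
python3 -c "
from workcell import arm
print(arm.job_done())"
```

```text
the job is handed in; nothing more can be done
None
```

The heavy brown jar is standing upright in the tray, the light one is back where it started, and the job is handed in; no verdict was reported.

- **Finding it:** I lifted both jars. The one at (0.549, 0.100) pulled about 1.9 N, roughly 0.2 kg, so I put it back. The one at (0.544, 0.267) pulled about 5.1 N, roughly 0.52 kg, so it is the heavy one.
- **Placing it:** I carried the heavy jar to the tray centre and lowered it in small steps until the floor took the load. The highest wrist reading at the end of a move was about 13 N, against a limit of 80 N between jar and tray.
- **Last checks:**
  - The jar in the tray is upright and centred at about (0.491, −0.316), and its top reads 0.109 m. That is about 3 mm above the 0.106 m expected, and the same few mm high as the jar depth readings on the table.
  - The light jar measures (0.549, 0.100), unchanged to the millimetre.
  - The gripper was open and about 180 mm above the release point, touching nothing, at about 23 s of the 58 s allowed.

No check failed. Single force readings were noisy by about 1 N, far less than the difference between the jars.

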